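Put the two remotes away in the remote tray

TASK

Put the television remote and the air-conditioner remote away in the wooden remote tray: each lying flat, buttons up, in the compartment made for its size, with its pointing end towards the tray's low-lipped open end (away from the small square well) so that it still works from there. Set them down rather than letting them drop, and leave the other things on the table where they are.

Things in the scene. Friction and masses are not known exactly. Their poses are not given: they have to be found in the camera images.
- tray: Dark wooden remote tray, grey fabric floor, 201 x 166 mm; fixed. Origin: centre of its underside, on the table; z up, x along its length to the open end. Above the underside: floor 4 mm, walls, dividers and closed end (-x) 12 mm, lip of the open end (+x) 7 mm; all 5-6 mm thick. From +y to -y: long_slot, an empty 22 mm wide pen groove, wide_slot with an empty 48 x 68 mm well behind it.
- long_slot (a point): Centre of the floor of the long narrow compartment for the television remote: clear space 190 mm along x by 54 mm along y; axes parallel to the tray's (x to the open end, z up).
- wide_slot (a point): Centre of the floor of the short wide compartment for the air-conditioner remote: clear space 142 mm along x by 68 mm along y; axes parallel to the tray's (x to the open end, z up).
- tv_remote: Television remote, long and slim, silver with black keys, 178 x 44 x 21 mm (x, y, z), a bar with rounded edges, about 0.14 kg, lying buttons up. Origin (below its centre of mass): centre of its underside; x along its length to the pointing end, z out of the button face. The round navigation pad is in the pointing half, number keys in the other; black infrared window in the pointing end.
- tv_remote_front (a point): Middle of the pointing end of the television remote, 89 mm from its origin along x and 10.5 mm above its underside.
- ac_remote: Air-conditioner remote, short and wide, white with grey display and keys, 128 x 58 x 21 mm (x, y, z), a bar with rounded edges, about 0.13 kg, lying buttons up. Origin (below its centre of mass): centre of its underside; x along its length to the pointing end, z out of the button face. The display is in the pointing half, keys in the other; black infrared window in the pointing end.
- ac_remote_front (a point): Middle of the pointing end of the air-conditioner remote, 64 mm from its origin along x and 10.5 mm above its underside.
- tavla_case: Closed wooden backgammon (tavla) case, 180 x 360 mm, 56 mm high, 1.8 kg, with two 16 mm dice on its lid. Origin: centre of its underside; its long side lies along its y. Bystander.
- sugar_pot: White porcelain sugar pot with its cap on, 94 mm across, 98 mm high. Origin: centre of its underside. Bystander.
- desk_bell: Chrome desk bell with a press button on top, 86 mm across, 57 mm high. Origin: centre of its underside. Bystander.
There are look-alikes about, which are no part of the job. Leave any turquoise look-alike of the tv_remote alone. Leave any pink look-alike of the ac_remote alone.

How it is judged:
By the outcome, as a careful person would: the job done as asked, in the order asked, and still so for the second after the job is handed in, with the robot touching nothing.
It also fails if it takes over 58 s, if anything falls off the work surface, if the arm or the gripper's body presses on something with over 40 N, if the wrist force passes 120 N, or if a joint passes its speed limit or range.

ROBOT

A 6-joint arm with a two-finger parallel gripper is mounted at the origin on the work surface. World frame = base frame: x ahead of the robot, y to its left, z up, the work surface at z = 0. Lengths are in m, angles in rad, forces in N, time in s.
With the tool pointing down it reaches from about 0.275 to 0.975 m from the base axis. Payload 8.4 kg.
Tool frame: the origin (TCP) lies on the centre line of the jaws, within the pads' length; the fingertips stand env.tip_extent ahead of it and the grasp point (between the pads) lies 11 mm behind it (env.tip_extent is the distance from the TCP to the fingertips, in m); z points along the fingers, y is the line along which they close (so a half turn about z gives the same grasp; the last joint's range is limited). The gripper opens to 92 mm and grips with 3 to 60 N. Pads are 20 mm wide; open, the fingers measure 128 mm over their backs; the gripper's body (75 mm by 189 mm) begins 69 mm behind the grasp point.
Start: joints at [1.104, 0.353, 1.633, -0, 1.155, -0.002], TCP at [0.28, 0.559, 0.223] pointing down, gripper open.
Joint ranges: [-2.63, 2.63], [-0.92, 2.1], [0.06, 2.66], [-1.3, 4.44], [0, 2.69], [-3.02, 3.02]. Speed limits (rad/s): [2.22, 2.22, 2.79, 3.14, 3.14, 3.14].

INTERFACE

Orientations are given as a unit quaternion [w, x, y, z].
In Python, from station import env, viewer, ticket gives the robot as it stands.
- The arm moves only by the tool step_arm, never from a script. Its arguments are lists of equal length, an entry for each row: "translation": the shift along the tool's x, y, z in cm, a list of three; "rotation": the turn, a rotation vector about the tool's x, y, z in rad, a list of three; "fingers": the finger opening in cm, from 0 to 9.19. A call has exactly 5 rows; each row shifts and turns the commanded pose from where the row before left it, along the tool's axes as they then stand; what a row does not reach is not made up. A row lasts 1/10 s, in which the tool goes at most 50 mm and 8.59 degrees, less where a joint would pass 70% of its speed; a pose out of reach is approached as far as the arm can. A call with a gripper value outside its range is refused whole. The fingers move at their own pace and stop on an object; the grip force is fixed at half the most. Time passes only in rows, so rows that do not move let the fingers close, or fill a call up. It gives the time, the measured TCP pose, the force, the opening and the grip force at its end, in the units of the state.
- env.sense(): the state, without advancing time (a new reading comes with each control period).
- viewer.snapshot(name): name is "scene" or "side" or "wrist"; returns (picture, depth): 420x560x3 uint8, blue, green, red; 420x560 float32, m along the optical axis (not along the pixel's ray), 0 where there is no reading.
- viewer.camera_model(name): a dict with "fx", "fy", "cx", "cy" (pixels), "T" (4x4, takes a point from camera to world coordinates). Camera axes: x right, y down, z forward; pixel columns grow to the right and rows downward; lengths in m; the calibration is good to about 2 mm. The wrist camera is an equidistant fisheye: a pixel r from the principal point sees the ray r / f radians off the axis. A picture is of the moment at which its call begins: read the wrist's pose just before it. camera_model takes no time and is no camera call; for the wrist camera it gives the pose at the moment of the call.
- ticket.hand_in(): hands the job in; it is judged then, once.
The state is a dict: "time": time; "q": joint angles; "joint_vel": joint speeds; "joint_torque": joint torques, N m; "ee_pos": TCP position; "tool_rot": TCP orientation; "wrist_force": force on the tool from outside, world axes, zero at the start; "ft_torque": the same for the moment, N m; "grip_width": opening from 0.0 (shut) to 1.0 (fully open); "finger_force": force on a finger pad.
Only numpy, scipy, OpenCV 4.12 (cv2) and the standard library are available. Lean on these libraries where they do the work, as an engineer would, in place of code of your own. Each camera call takes 0.05 s, during which the arm holds its last target. There are 200 camera calls.

## Working session

There is one attempt and no reset: what is moved stays moved. The work goes in short steps, Python scripts to look and compute and a tool call to move; the robot and the scene stay as the last step left them, time stands still between calls to the robot, and variables do not carry over. Pictures are saved under pics/ and viewed, at most 10 in all, crops included, and the job is handed in when it is done.

Besides the shell and the picture viewer there is one more tool, called after "Emit:" as name(argument=value, ...) on one line, values as JSON. step_arm: Moves the arm, as the interface text tells. Its arguments: {"type":"object","properties":{"translation":{"type":"array","items":{"type":"array","items":{"type":"number"}}},"rotation":{"type":"array","items":{"type":"array","items":{"type":"number"}}},"fingers":{"type":"array","items":{"type":"number"}}},"required":["translation","rotation","fingers"]}

```bash
mkdir -p pics; ls; cat > h.py <<'E'
import numpy as np, cv2
from station import env, viewer, ticket
def cloud(name):
    m=viewer.camera_model(name); p,d=viewer.snapshot(name)
    v,u=np.mgrid[0:420,0:560]
    P=np.stack([(u-m['cx'])/m['fx']*d,(v-m['cy'])/m['fy']*d,d,np.ones_like(d)],-1)@m['T'].T
    return p,d,P[...,:3],m
E
python3 - <<'E'
from h import *
for n in ['scene','side']:
    p,d,P,m=cloud(n); cv2.imwrite(f'pics/{n}0.png',p); np.savez(f'{n}0.npz',p=p,d=d,P=P); print(n,m['T'].round(3).tolist(),m['fx'])
s=env.sense(); print(s['ee_pos'],s['tool_rot'],s['time'],env.tip_extent)
E
```

```text
pics
scene [[-0.53, 0.58, -0.618, 1.482], [0.848, 0.345, -0.403, 0.652], [-0.02, -0.738, -0.675, 1.05], [0.0, 0.0, 0.0, 1.0]] 456.02026279303215
side [[0.917, -0.304, 0.259, 0.3], [-0.4, -0.686, 0.608, -0.631], [-0.007, -0.66, -0.751, 0.884], [0.0, 0.0, 0.0, 1.0]] 399.5409011981797
[0.27994519 0.55831052 0.22193814] [-1.54280413e-04  2.30339080e-01  9.73110226e-01 -6.09914591e-04] 0.1 0.008
```

View pics/scene0.png

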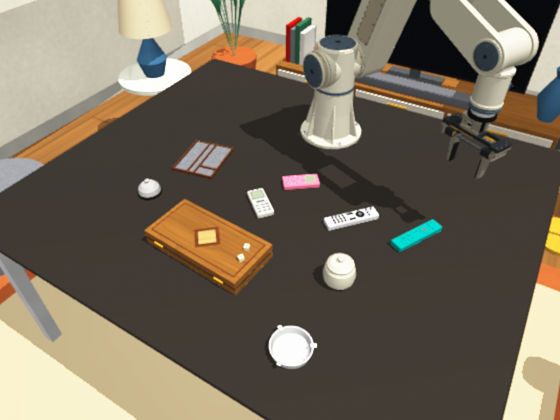

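View pics/side0.png

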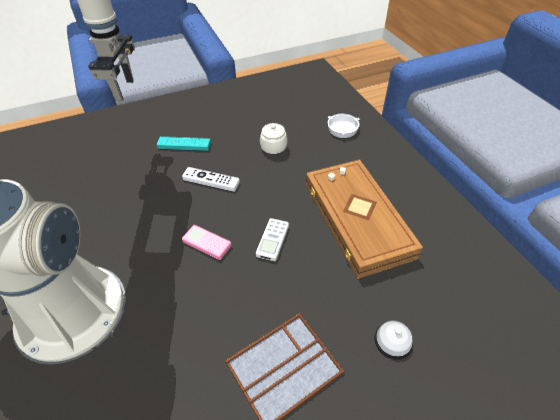

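The scene view shows the white AC remote at (260,203), the silver TV remote at (351,218) and the tray at (203,158). In the side view they are at (272,240), (210,179) and (284,368), with the tray's well at about (298,333), which is its upper-right end. The TV remote's nav pad is at side (202,174), its left end. The AC display is at side (268,246), its lower end.

```bash
cat >> h.py <<'E'
def rect(Q):
    (c,(w,h),a)=cv2.minAreaRect((Q*1000).astype(np.float32))
    if w<h: w,h,a=h,w,a+90
    return np.round(c,1),round(w,1),round(h,1),round(a,2)
def blob(mask,seed):
    n,l,st,ce=cv2.connectedComponentsWithStats(cv2.morphologyEx(mask.astype(np.uint8),cv2.MORPH_CLOSE,np.ones((3,3))))
    ids=[i for i in range(1,n) if st[i,4]>40]
    return l==min(ids,key=lambda i:np.hypot(*(ce[i]-seed)))
E
python3 - <<'E'
from h import *
seeds={'scene':dict(tv=(351,218),ac=(260,203),tray=(203,158)),'side':dict(tv=(210,179),ac=(272,240),tray=(284,368))}
for n in seeds:
    f=np.load(n+'0.npz'); p,P=f['p'],f['P']; z=P[...,2]
    for k,s in seeds[n].items():
        u,v=s; win=np.zeros(z.shape,bool); win[max(0,v-60):v+60,max(0,u-65):u+65]=1
        m=(z>.013)&(z<.03)&win if k!='tray' else (p.max(-1)>55)&(z<.02)&(z>-.006)&win
        b=blob(m,s)&m; Q=P[b]
        print(n,k,b.sum(),rect(Q[:,:2]),'z pct',np.percentile(Q[:,2],[5,50,95]).round(4))
        if k!='tray':
            # dark key / display / window centroid relative
            t=b&(z>.017); print('  top',rect(P[t][:,:2]), 'dark mean',(P[t&(p.max(-1)<90)][:,:2].mean(0)*1000).round(1))
        print('  corners',cv2.boxPoints(cv2.minAreaRect((Q[:,:2]*1000).astype(np.float32))).round(0).tolist())
    # grey floor comps
    hsv=cv2.cvtColor(p,cv2.COLOR_BGR2HSV)
    u,v=seeds[n]['tray']; g=np.zeros(z.shape,np.uint8); g[v-55:min(v+55,420),u-62:u+62]=1
    g&=((hsv[...,1]<70)&(hsv[...,2]>80)).astype(np.uint8)
    N,l,st,ce=cv2.connectedComponentsWithStats(g,connectivity=4)
    for i in range(1,N):
        if st[i,4]>30:
            Q=P[l==i]; print('  floor',st[i,4],rect(Q[:,:2]),np.median(Q[:,2]).round(4))
# known bystander heights
f=np.load('side0.npz');P=f['P'];m=(P[...,2]>.03)&(P[...,2]<.12)&(P[...,0]>.2)
N,l,st,ce=cv2.connectedComponentsWithStats(m.astype(np.uint8))
for i in range(1,N):
    if st[i,4]>80: Q=P[l==i]; print('obst',ce[i].round(),Q.min(0).round(3),Q.max(0).round(3))
E
```

```text
scene tv 561 (array([443.5, 293.6]), 179.1, 51.4, 139.49) z pct [0.0153 0.02   0.0239]
  top (array([444.7, 294.8]), 178.1, 49.3, 138.23) dark mean [423. 309.]
  corners [[359.0, 332.0], [495.0, 216.0], [528.0, 255.0], [392.0, 371.0]]
scene ac 435 (array([532.1,  -2.3]), 135.4, 56.4, 49.72) z pct [0.0161 0.0201 0.0241]
  top (array([533.4,  -0.6]), 130.9, 56.1, 49.98) dark mean [nan nan]
  corners [[467.0, -36.0], [510.0, -72.0], [597.0, 31.0], [554.0, 68.0]]
scene tray 13548 (array([ 382.9, -416.8]), 833.1, 588.5, 32.25) z pct [-0.0045 -0.0003  0.0072]
  corners [[-126.0, -390.0], [188.0, -888.0], [892.0, -443.0], [578.0, 54.0]]
  floor 374 (array([944.6,  78.8]), 1566.0, 130.1, 42.13) 0.0038
  floor 145 (array([ 417.1, -345.4]), 186.1, 20.1, 10.68) 0.0042
  floor 354 (array([ 385.7, -300.7]), 144.6, 66.3, 11.8) 0.0037
  floor 111 (array([958.3, 184.1]), 1402.9, 66.2, 44.52) 0.0039
  floor 328 (array([ 655.7, -391. ]), 129.1, 68.5, 45.32) 0.0315
  floor 363 (array([978.4, 278.2]), 1252.7, 60.5, 33.86) 0.0196
side tv 626 (array([441.7, 292. ]), 176.8, 47.9, 138.37) z pct [0.0159 0.02
[... 512 characters left out ...]
 [521.0, -492.0], [621.0, -262.0], [334.0, -136.0]]
  floor 3036 (array([ 320.6, -387.6]), 453.9, 180.4, 63.48) 0.0002
  floor 2741 (array([ 443. , -445.6]), 463.8, 118.7, 60.24) 0.0002
  floor 506 (array([ 416.1, -443. ]), 436.6, 68.4, 67.2) 0.0047
  floor 1940 (array([ 383.6, -440.3]), 387.5, 152.2, 87.77) 0.0045
  floor 887 (array([ 353.7, -433.7]), 383.0, 143.0, 54.3) 0.0046
  floor 2365 (array([ 368.6, -447.3]), 361.6, 151.5, 46.78) 0.0045
obst [273. 137.] [0.638 0.315 0.03 ] [0.724 0.404 0.099]
obst [362. 216.] [ 0.679 -0.217  0.03 ] [0.883 0.154 0.077]
obst [396. 336.] [ 0.638 -0.414  0.03 ] [ 0.707 -0.344  0.06 ]<stdin>:12: RuntimeWarning: Mean of empty slice.
  ret = um.true_divide(
```

```bash
cat >> h.py <<'E'
def cast(n,uv,z):
    m=viewer.camera_model(n);T=m['T']
    r=np.c_[(uv[:,0]-m['cx'])/m['fx'],(uv[:,1]-m['cy'])/m['fy'],np.ones(len(uv))]@T[:3,:3].T
    return T[:3,3]+r*((z-T[2,3])/r[:,2])[:,None]
def pose():
    s=env.sense(); q=s['tool_rot']; from scipy.spatial.transform import Rotation as R
    M=R.from_quat(np.r_[q[1:],q[0]]).as_matrix(); return np.array(s['ee_pos']),M,s
def go(x,y,z,psi):
    p,M,s=pose(); d=M.T@(np.array([x,y,z])-p)*100; cur=np.degrees(np.arctan2(M[1,0],M[0,0]))
    dy=(cur-psi+180)%360-180
    print('t',round(s['time'],2),'now',p.round(4),'psi',cur.round(2),'tilt',np.degrees(np.arccos(-M[2,2])).round(2),'shift cm',d.round(2),'turn z rad',np.radians(dy).round(3))
E
python3 - <<'E'
from h import *
tr={'scene':(203,158),'side':(284,368)}
for n in tr:
    f=np.load(n+'0.npz'); p,P=f['p'],f['P']; z=P[...,2]; u,v=tr[n]
    hsv=cv2.cvtColor(p,cv2.COLOR_BGR2HSV)
    g=np.zeros(z.shape,np.uint8); g[v-60:min(v+60,420),u-65:u+65]=1
    grey=g&(p[...,0]>75)&(hsv[...,1]<110)
    N,l,st,ce=cv2.connectedComponentsWithStats(grey.astype(np.uint8),connectivity=4)
    for i in range(1,N):
        if st[i,4]>60:
            r,c=np.nonzero(l==i); print(n,'floor',st[i,4],ce[i].round(),rect(cast(n,np.c_[c,r].astype(float),.004)[:,:2]))
    # whole tray: red/brown or grey
    w=g&((p[...,2]>60)|(grey>0)); b=blob(w,(u,v)); r,c=np.nonzero(b)
    print(n,'tray',rect(cast(n,np.c_[c,r].astype(float),.010)[:,:2]))
    for k,lo,hi in (('turq',80,100),('pink',150,178)):
        m=(hsv[...,0]>lo)&(hsv[...,0]<hi)&(hsv[...,1]>90)&(hsv[...,2]>120)&(np.abs(z-.015)<.03)
        N,l,st,ce=cv2.connectedComponentsWithStats(m.astype(np.uint8)); i=1+st[1:,4].argmax() if N>1 else 0
        if i: r,c=np.nonzero(l==i); print(n,k,st[i,4],ce[i].round(),rect(cast(n,np.c_[c,r].astype(float),.02)[:,:2]))
    for k,s in dict(scene=dict(tv=(351,218),ac=(260,203)),side=dict(tv=(210,179),ac=(272,240)))[n].items():
        m=(z>.013)&(z<.03); m[:, :s[0]-50]=0; m[:,s[0]+50:]=0; b=blob(m,s)&m; r,c=np.nonzero(b)
        print(n,k,rect(cast(n,np.c_[c,r].astype(float),.018)[:,:2]))
go(.4427,.293,.15,138.3)
E
```

```text
scene floor 385 [191. 155.] (array([ 426.3, -388.6]), 186.9, 53.0, 10.92)
scene floor 158 [201. 158.] (array([ 418.1, -346.1]), 185.8, 21.3, 10.79)
scene floor 370 [216. 157.] (array([ 385. , -301.1]), 139.3, 67.4, 10.64)
scene floor 115 [204. 171.] (array([ 481.7, -282.8]), 65.9, 38.8, 99.83)
scene floor 359 [149. 188.] (array([ 657.7, -397.1]), 112.6, 77.8, 44.05)
scene floor 468 [259. 201.] (array([520.4, -11. ]), 150.9, 64.1, 50.07)
scene tray (array([ 394.2, -414. ]), 808.0, 595.7, 32.22)
scene turq 696 [417. 234.] (array([411.3, 502. ]), 182.2, 54.1, 152.57)
scene pink 182 [300. 184.] (array([370.4,  64.8]), 131.4, 79.4, 123.85)
scene tv (array([445.1, 294.4]), 180.2, 50.8, 139.81)
scene ac (array([533.2,  -2.1]), 133.0, 57.6, 49.99)
side floor 7023 [283. 357.] (array([ 426.9, -315.5]), 312.1, 245.7, 156.23)
side floor 513 [300. 333.] (array([ 486.5, -275.2]), 67.7, 42.8, 100.31)
side floor 1952 [263. 357.] (array([ 389.7, -293.5]), 143.5, 67.8, 10.69)
side floor 897 [284. 370.] (array([ 422.6, -338.3]), 191.1, 21.9, 10.63)
side floor 2372 [295. 387.] (array([ 430.5, -380.8]), 191.4, 54.2, 10.62)
side tray (array([ 426. , -317.7]), 310.0, 244.0, 156.23)
side turq 629 [183. 143.] (array([404.7, 494.3]), 179.3, 66.1, 152.7)
side pink 163 [208. 250.] (array([348.3,  32.6]), 134.5, 57.0, 151.71)
side tv (array([441.2, 291.9]), 179.8, 50.2, 139.08)
side ac (array([529.1,  -5.4]), 131.6, 59.4, 50.12)
t 0.1 now [0.2799 0.5583 0.2219] psi 153.37 tilt 0.07 shift cm [-26.44 -16.41   7.21] turn z rad 0.263
```

Emit:
step_arm(translation=[[-3.3,-2.05,0.9],[-3.3,-2.05,0.9],[-3.3,-2.05,0.9],[-3.3,-2.05,0.9],[-3.3,-2.05,0.9]], rotation=[[0,0,0],[0,0,0],[0,0,0],[0,0,0],[0,0,0]], fingers=[9,9,9,9,9])

```text
time: 0.6
ee_pos: [0.3821, 0.3916, 0.177]
tool_rot: [-0.0, 0.23, 0.973, -0.0]
wrist_force: [-0.1, 0.2, 0.3]
grip_width: 0.98
finger_force: 0.0
```

Emit:
step_arm(translation=[[-3.3,-2.05,0.9],[-3.3,-2.05,0.9],[-3.3,-2.05,0.9],[0,0,0],[0,0,0]], rotation=[[0,0,0],[0,0,0],[0,0,0],[0,0,0.13],[0,0,0.13]], fingers=[9,9,9,9,9])

```text
time: 1.1
ee_pos: [0.4429, 0.2923, 0.15]
tool_rot: [-0.0, 0.358, 0.934, -0.001]
wrist_force: [-0.5, 0.4, -0.7]
grip_width: 0.979
finger_force: 0.0
```

```bash
python3 - <<'E'
from h import *
go(.4427,.293,.0175,138.3)
m=viewer.camera_model('wrist'); p,d=viewer.snapshot('wrist'); print(m['T'].round(4).tolist(),m['fx'],m['cx'],m['cy'])
cv2.imwrite('pics/w1.png',p); np.savez('w1.npz',p=p,d=d,T=m['T'])
go(.4427,.293,.0175,138.3)
E
```

```text
t 1.1 now [0.4429 0.2923 0.15  ] psi 138.04 tilt 0.07 shift cm [ 0.06  0.05 13.25] turn z rad -0.004
[[0.6677, 0.7218, 0.1822, 0.3918], [0.7444, -0.6469, -0.1655, 0.3388], [-0.0016, 0.2462, -0.9692, 0.3122], [0.0, 0.0, 0.0, 1.0]] 325.19226210127806 277.97318061574845 209.0584093302023
t 1.15 now [0.4428 0.2929 0.1502] psi 137.64 tilt 0.05 shift cm [1.000e-02 2.000e-02 1.327e+01] turn z rad -0.012
```

View pics/w1.png

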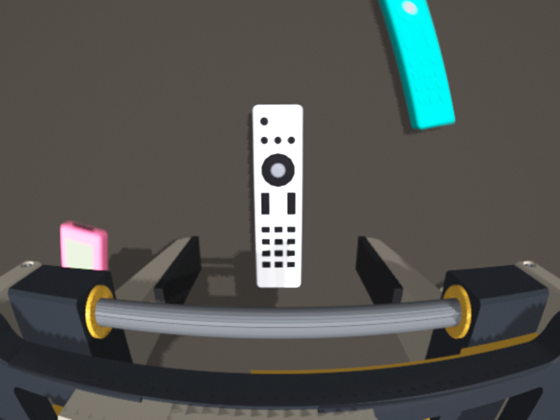

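The wrist view shows the TV remote upright at cols 253–303, rows 105–287, with its nav pad at (278,170). That is the top of the image, which is the tool +x side.

```bash
cat >> h.py <<'E'
def fcast(m,T,uv,z):
    x=(uv[:,0]-m['cx'])/m['fx'];y=(uv[:,1]-m['cy'])/m['fy'];th=np.hypot(x,y)
    k=np.sin(th)/np.maximum(th,1e-9); r=np.c_[x*k,y*k,np.cos(th)]@T[:3,:3].T
    return T[:3,3]+r*((z-T[2,3])/r[:,2])[:,None]
E
python3 - <<'E'
from h import *
f=np.load('w1.npz');p,T=f['p'],f['T'];m=viewer.camera_model('wrist')
h=cv2.cvtColor(p,cv2.COLOR_BGR2HSV)
b=(h[...,2]>150)&(h[...,1]<60);b[295:]=0;b[:,:235]=0;b[:,320:]=0;b=blob(b,(278,200))
r,c=np.nonzero(b)
for z in(.012,.018,.021):print(z,rect(fcast(m,T,np.c_[c,r].astype(float),z)[:,:2]))
k=(h[...,2]<90)&(np.abs(np.arange(560)-278)<25)[None]&((np.arange(420)>145)&(np.arange(420)<195))[:,None];r,c=np.nonzero(k)
print('pad',fcast(m,T,np.array([[278.,170.]]),.021))
E
```

```text
0.012 (array([442.4, 292.6]), 182.4, 45.8, 138.61)
0.018 (array([441.4, 293.5]), 178.8, 44.8, 138.61)
0.021 (array([440.9, 294. ]), 177.0, 44.4, 138.61)
pad [[0.41950411 0.31333274 0.021     ]]
```

Emit:
step_arm(translation=[[0.15,0,2.5],[0,0,3],[0,0,3],[0,0,2.5],[0,0,1]], rotation=[[0,0,-0.012],[0,0,0],[0,0,0],[0,0,0],[0,0,0]], fingers=[8,8,7,7,7])

```text
time: 1.65
ee_pos: [0.44, 0.294, 0.0284]
tool_rot: [-0.001, 0.348, 0.938, -0.001]
wrist_force: [-0.1, 0.9, -0.1]
grip_width: 0.766
finger_force: 0.0
```

```bash
python3 -c "
from h import *
go(.4414,.2935,.0175,138.6)"
```

```text
t 1.65 now [0.44   0.294  0.0284] psi 139.31 tilt 0.21 shift cm [-0.14  0.06  1.09] turn z rad 0.012
```

Emit:
step_arm(translation=[[-0.1,0,0.5],[0,0,0.5],[0,0,0],[0,0,0],[0,0,0]], rotation=[[0,0,0.01],[0,0,0],[0,0,0],[0,0,0],[0,0,0]], fingers=[7,7,7,6,5])

```text
time: 2.15
ee_pos: [0.4427, 0.2944, 0.0213]
tool_rot: [0.0, 0.353, 0.935, 0.001]
wrist_force: [-0.8, 0.0, -0.2]
grip_width: 0.609
finger_force: 0.0
```

```bash
python3 -c "
from h import *
go(.4414,.2935,.0175,138.6)"
```

```text
t 2.15 now [0.4427 0.2944 0.0213] psi 138.6 tilt 0.07 shift cm [ 0.04 -0.16  0.38] turn z rad -0.0
```

Emit:
step_arm(translation=[[0,-0.1,0.3],[0,0,0],[0,0,0],[0,0,0],[0,0,0]], rotation=[[0,0,0],[0,0,0],[0,0,0],[0,0,0],[0,0,0]], fingers=[5,4.8,4.4,4,3.5])

```text
time: 2.65
ee_pos: [0.4415, 0.2933, 0.0176]
tool_rot: [-0.0, 0.354, 0.935, -0.0]
wrist_force: [-0.2, -0.3, 0.6]
grip_width: 0.474
finger_force: 30.0
```

Emit:
step_arm(translation=[[0,0,0],[0,0,0],[0,0,0],[0,0,0],[0,0,0]], rotation=[[0,0,0],[0,0,0],[0,0,0],[0,0,0],[0,0,0]], fingers=[3,3,3,3,3])

```text
time: 3.15
ee_pos: [0.4415, 0.2933, 0.0176]
tool_rot: [-0.0, 0.354, 0.935, -0.0]
wrist_force: [0.2, -0.6, 1.9]
grip_width: 0.477
finger_force: 30.0
```

```bash
python3 -c "
from h import *
go(.4414,.2935,.0175,138.6)"
```

```text
t 3.15 now [0.4415 0.2933 0.0176] psi 138.59 tilt 0.01 shift cm [0.02 0.01 0.01] turn z rad -0.0
```

Emit:
step_arm(translation=[[0,0,-1.5],[0,0,-2.5],[0,0,-2.5],[0,0,-2.5],[0,0,-2.5]], rotation=[[0,0,0],[0,0,0],[0,0,0],[0,0,0],[0,0,0]], fingers=[3,3,3,3,3])

```text
time: 3.65
ee_pos: [0.4415, 0.2933, 0.1334]
tool_rot: [-0.0, 0.354, 0.935, -0.0]
wrist_force: [0.2, -0.5, -1.4]
grip_width: 0.475
finger_force: 30.0
```

Emit:
step_arm(translation=[[-1.7,-2.0,0],[-2.7,-3.2,0],[-2.7,-3.2,0],[-2.7,-3.2,0],[-2.7,-3.2,0]], rotation=[[0,0,0],[0,0,0],[0,0,0],[0,0,0],[0,0,0]], fingers=[3,3,3,3,3])

```text
time: 4.15
ee_pos: [0.4372, 0.0983, 0.1326]
tool_rot: [0.0, 0.353, 0.935, 0.0]
wrist_force: [0.3, 0.1, -1.9]
grip_width: 0.472
finger_force: 30.0
```

Emit:
step_arm(translation=[[-2.7,-3.2,0],[-2.7,-3.2,0],[-2.7,-3.2,0],[-2.7,-3.2,0],[-2.7,-3.2,0]], rotation=[[0,0,0],[0,0,0],[0,0,0],[0,0,0],[0,0,0]], fingers=[3,3,3,3,3])

```text
time: 4.65
ee_pos: [0.4327, -0.1113, 0.1326]
tool_rot: [0.0, 0.354, 0.935, 0.0]
wrist_force: [0.1, 1.2, -1.6]
grip_width: 0.472
finger_force: 30.0
```

Emit:
step_arm(translation=[[-2.7,-3.2,0],[-2.7,-3.2,0],[-2.7,-3.2,0],[-2.7,-3.2,0],[-2.7,-3.2,0]], rotation=[[0,0,0],[0,0,0],[0,0,0],[0,0,0],[0,0,0]], fingers=[3,3,3,3,3])

```text
time: 5.15
ee_pos: [0.428, -0.3208, 0.1325]
tool_rot: [0.0, 0.354, 0.935, 0.0]
wrist_force: [0.4, 0.6, -1.4]
grip_width: 0.473
finger_force: 30.0
```

Emit:
step_arm(translation=[[-1.5,-1.8,0],[0,0,0],[0,0,0],[0,0,0],[0,0,0]], rotation=[[0,0,0],[0,0,-0.12],[0,0,-0.12],[0,0,-0.12],[0,0,-0.12]], fingers=[3,3,3,3,3])

```text
time: 5.65
ee_pos: [0.4275, -0.3424, 0.1323]
tool_rot: [-0.0, 0.119, 0.993, 0.0]
wrist_force: [-0.3, -0.2, -1.0]
grip_width: 0.472
finger_force: 30.0
```

Emit:
step_arm(translation=[[0,0,0],[0,0,0],[0,0,0],[0,0,0],[0,0,0]], rotation=[[0,0,-0.12],[0,0,-0.12],[0,0,-0.12],[0,0,-0.07],[0,0,0]], fingers=[3,3,3,3,3])

```text
time: 6.15
ee_pos: [0.4276, -0.3423, 0.1324]
tool_rot: [-0.0, -0.094, 0.996, 0.0]
wrist_force: [0.7, 0.1, -1.0]
grip_width: 0.472
finger_force: 30.0
```

```bash
python3 - <<'E'
from h import *
go(.4284,-.3847,.0225,-169.35)
m=viewer.camera_model('wrist'); p,d=viewer.snapshot('wrist')
cv2.imwrite('pics/w2.png',p); np.savez('w2.npz',p=p,d=d,T=m['T'])
go(.4284,-.3847,.0225,-169.35)
E
```

```text
t 6.15 now [ 0.4276 -0.3423  0.1324] psi -169.22 tilt 0.01 shift cm [ 0.72 -4.18 10.99] turn z rad 0.002
t 6.2 now [ 0.4276 -0.3423  0.1324] psi -169.37 tilt 0.01 shift cm [ 0.7  -4.19 10.99] turn z rad -0.0
```

View pics/w2.png

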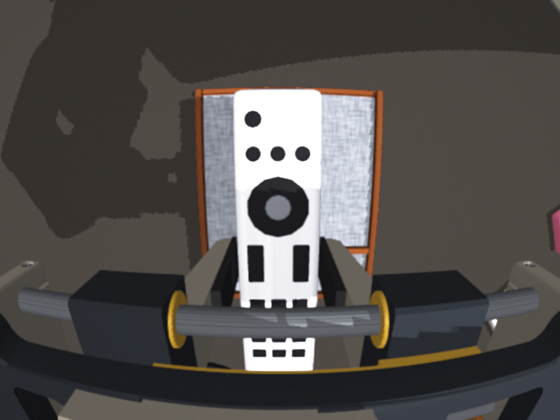

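The wrist view shows the held TV remote pointing up the image, towards the low lip at row ~90. The tray's outer walls are at cols ~198 and ~380, and the wide slot with its well divider at (355,250) is on the right.

```bash
python3 - <<'E'
from h import *
f=np.load('w2.npz');p,T=f['p'],f['T'];m=viewer.camera_model('wrist')
h=cv2.cvtColor(p,cv2.COLOR_BGR2HSV); w=(h[...,1]>120)&(h[...,0]<20)&(h[...,2]>70)
L=[];Rr=[];U=[]
for r in range(105,236):
    c=np.nonzero(w[r,185:225])[0]; 
    if len(c):L.append((185+c[0]-.5,r))
    c=np.nonzero(w[r,355:395])[0]
    if len(c):Rr.append((355+c[-1]+.5,r))
for c in list(range(206,232))+list(range(326,374)):
    r=np.nonzero(w[80:110,c])[0]
    if len(r):U.append((c,80+r[0]-.5))
psi=np.radians(-169.35);x=np.array([np.cos(psi),np.sin(psi)]);y=np.array([-x[1],x[0]])
for n,E,z in(('L',L,.012),('R',Rr,.012),('U',U,.007)):
    Q=fcast(m,T,np.array(E,float),z)[:,:2]
    vx,vy,_,_=cv2.fitLine(Q.astype(np.float32),cv2.DIST_HUBER,0,1e-4,1e-4).ravel()
    print(n,len(E),'ang',np.degrees(np.arctan2(vy,vx)).round(2),'along x',np.median(Q@x).round(4),'along y',np.median(Q@y).round(4))
r,c=np.nonzero((h[...,1]<70)&(h[...,2]>110)&(np.arange(560)>322)[None]&(np.arange(560)<378)[None]&(np.arange(420)<247)[:,None]&(np.arange(420)>90)[:,None])
Q=fcast(m,T,np.c_[c,r].astype(float),.004)[:,:2];print('floor R: x',np.percentile(Q@x,[.5,99.5]).round(4),'y',np.percentile(Q@y,[.5,99.5]).round(4))
for n,t in(('long',(.4284,-.3847)),('wide',(.3873,-.2973))):print(n,(np.array(t)@x).round(4),(np.array(t)@y).round(4))
P=pose()[0][:2];print('tcp',(P@x).round(4),(P@y).round(4))
E
```

```text
L 131 ang 10.81 along x -0.3241 along y 0.4884
R 131 ang 10.69 along x -0.3231 along y 0.3226
U 74 ang -79.31 along x -0.251 along y 0.364
floor R: x [-0.3968 -0.2572] y [0.3287 0.3753]
long -0.3499 0.4572
wide -0.3257 0.3638
tcp -0.357 0.4154
```

Emit:
step_arm(translation=[[0.3,-2.1,0],[0.25,-2.0,0],[0,0,2],[0,0,2.5],[0,0,2.5]], rotation=[[0,0,-0.002],[0,0,0],[0,0,0],[0,0,0],[0,0,0]], fingers=[3,3,3,3,3])

```text
time: 6.7
ee_pos: [0.43, -0.384, 0.062]
tool_rot: [0.0, -0.093, 0.996, -0.0]
wrist_force: [0.2, 0.9, -2.2]
grip_width: 0.475
finger_force: 30.0
```

Emit:
step_arm(translation=[[0,0,1],[0,0,0],[0,0,0],[0,0,0],[0,0,0]], rotation=[[0,0,0],[0,0,0],[0,0,0],[0,0,0],[0,0,0]], fingers=[3,3,3,3,3])

```text
time: 7.2
ee_pos: [0.4305, -0.3842, 0.0537]
tool_rot: [0.001, -0.094, 0.996, -0.001]
wrist_force: [-0.1, 0.4, -0.1]
grip_width: 0.474
finger_force: 30.0
```

```bash
python3 - <<'E'
from h import *
psi=np.radians(-169.25);x=np.array([np.cos(psi),np.sin(psi)]);y=np.array([-x[1],x[0]])
psi0=np.radians(-169.35);x0=np.array([np.cos(psi0),np.sin(psi0)]);y0=np.array([-x0[1],x0[0]])
l=-.3515*x0+.456*y0; print(l, -.3275*x0+.362*y0)
go(*l,.0216,-169.25)
E
```

```text
[ 0.42971815 -0.38318477] [ 0.38875951 -0.29523938]
t 7.2 now [ 0.4305 -0.3842  0.0537] psi -169.17 tilt 0.11 shift cm [0.06 0.12 3.21] turn z rad 0.001
```

Emit:
step_arm(translation=[[0,0.07,1],[0,0,1],[0,0,0.6],[0,0,0.3],[0,0,0]], rotation=[[0,0,0],[0,0,0],[0,0,0],[0,0,0],[0,0,0]], fingers=[3,3,3,3,3])

```text
time: 7.7
ee_pos: [0.4293, -0.3826, 0.0228]
tool_rot: [-0.0, -0.094, 0.996, 0.001]
wrist_force: [-0.3, -0.3, -1.7]
grip_width: 0.472
finger_force: 30.0
```

Emit:
step_arm(translation=[[0,0,0],[0,0,0],[0,0,0],[0,0,0],[0,0,0]], rotation=[[0,0,0],[0,0,0],[0,0,0],[0,0,0],[0,0,0]], fingers=[3,3,3,3,3])

```text
time: 8.2
ee_pos: [0.4298, -0.383, 0.0238]
tool_rot: [0.0, -0.094, 0.996, -0.0]
wrist_force: [-0.1, -0.2, -0.5]
grip_width: 0.472
finger_force: 30.0
```

```bash
python3 - <<'E'
from h import *
go(.4297,-.3832,.0216,-169.25)
E
```

```text
t 8.2 now [ 0.4298 -0.383   0.0238] psi -169.16 tilt 0.02 shift cm [ 0.01 -0.01  0.22] turn z rad 0.002
```

Emit:
step_arm(translation=[[0,0,0.1],[0,0,0.1],[0,0,0],[0,0,0],[0,0,0]], rotation=[[0,0,0],[0,0,0],[0,0,0],[0,0,0],[0,0,0]], fingers=[3,3,3,3,3])

```text
time: 8.7
ee_pos: [0.4297, -0.3829, 0.0216]
tool_rot: [-0.0, -0.094, 0.996, -0.0]
wrist_force: [-0.6, -0.3, 1.2]
grip_width: 0.469
finger_force: 30.0
```

Emit:
step_arm(translation=[[0,0,0],[0,0,0],[0,0,0],[0,0,0],[0,0,0]], rotation=[[0,0,0],[0,0,0],[0,0,0],[0,0,0],[0,0,0]], fingers=[4.6,4.9,5.3,5.7,6])

```text
time: 9.2
ee_pos: [0.4298, -0.383, 0.0216]
tool_rot: [0.0, -0.094, 0.996, -0.0]
wrist_force: [0.5, 1.2, 0.5]
grip_width: 0.65
finger_force: 0.0
```

Emit:
step_arm(translation=[[0,0,-1],[0,0,-2.5],[0,0,-4],[0,0,-4],[0,0,-3]], rotation=[[0,0,0],[0,0,0],[0,0,0],[0,0,0],[0,0,0]], fingers=[6,6,6,7,8])

```text
time: 9.7
ee_pos: [0.4302, -0.3833, 0.1698]
tool_rot: [0.001, -0.094, 0.996, -0.001]
wrist_force: [1.0, -0.3, -0.0]
grip_width: 0.807
finger_force: 0.0
```

```bash
python3 - <<'E'
from h import *
go(.5307,-.003,.15,50)
m=viewer.camera_model('wrist'); p,d=viewer.snapshot('wrist'); print(pose()[2]['wrist_force'])
cv2.imwrite('pics/w3.png',p); np.savez('w3.npz',p=p,d=d,T=m['T'])
E
```

```text
t 9.7 now [ 0.4302 -0.3833  0.1698] psi -169.16 tilt 0.14 shift cm [-17.02  35.47   1.94] turn z rad 2.458
[ 0.97131854 -1.6693575   3.01602019]
```

View pics/w3.png

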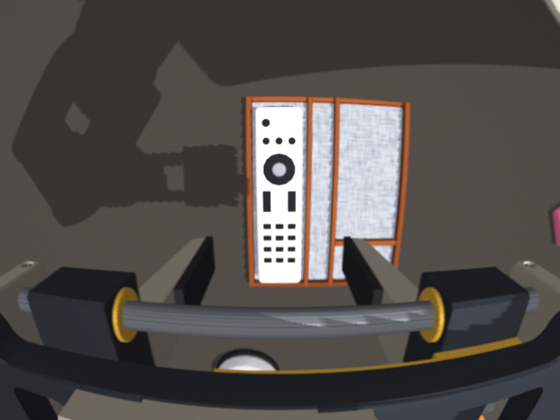

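The TV remote lies flat in the long slot at (279,195), nav pad towards the lip at the top. The wide slot is at (370,170) and clear.

Emit:
step_arm(translation=[[-1.7,3.55,0.2],[-1.7,3.55,0.2],[-1.7,3.55,0.2],[-1.7,3.55,0.2],[-1.7,3.55,0.2]], rotation=[[0,0,0],[0,0,0],[0,0,0],[0,0,0],[0,0,0]], fingers=[8,8,8,8,8])

```text
time: 10.25
ee_pos: [0.4801, -0.1912, 0.1571]
tool_rot: [0.0, -0.094, 0.996, -0.0]
wrist_force: [1.8, -0.0, 0.0]
grip_width: 0.865
finger_force: 0.0
```

Emit:
step_arm(translation=[[-1.7,3.55,0.2],[-1.7,3.55,0.2],[-1.7,3.55,0.2],[-1.7,3.55,0.2],[-1.7,3.55,0.2]], rotation=[[0,0,0],[0,0,0],[0,0,0],[0,0,0],[0,0,0]], fingers=[8,8,8,8,8])

```text
time: 10.75
ee_pos: [0.5302, -0.0007, 0.1471]
tool_rot: [0.0, -0.094, 0.996, -0.0]
wrist_force: [-1.1, -0.4, -0.4]
grip_width: 0.869
finger_force: 0.0
```

Emit:
step_arm(translation=[[0,0,0],[0,0,0],[0,0,0],[0,0,0],[0,0,0]], rotation=[[0,0,0.13],[0,0,0.13],[0,0,0.13],[0,0,0.13],[0,0,0.13]], fingers=[8,8,8,8,8])

```text
time: 11.25
ee_pos: [0.5299, -0.0022, 0.1471]
tool_rot: [0.0, 0.231, 0.973, 0.0]
wrist_force: [0.2, 0.5, -0.3]
grip_width: 0.87
finger_force: 0.0
```

Emit:
step_arm(translation=[[0,0,0],[0,0,0],[0,0,0],[0,0,0],[0,0,0]], rotation=[[0,0,0.13],[0,0,0.13],[0,0,0.13],[0,0,0.13],[0,0,0.13]], fingers=[8,8,8,8,8])

```text
time: 11.75
ee_pos: [0.5299, -0.0023, 0.1471]
tool_rot: [0.0, 0.53, 0.848, 0.0]
wrist_force: [0.3, 0.6, -0.1]
grip_width: 0.871
finger_force: 0.0
```

Emit:
step_arm(translation=[[0,0,0],[0,0,0],[0,0,0],[0,0,0],[0,0,0]], rotation=[[0,0,0.13],[0,0,0.13],[0,0,0.13],[0,0,0.13],[0,0,0.13]], fingers=[8,8,8,8,8])

```text
time: 12.25
ee_pos: [0.5299, -0.0023, 0.1471]
tool_rot: [0.0, 0.773, 0.635, 0.0]
wrist_force: [0.2, 0.7, -0.0]
grip_width: 0.868
finger_force: 0.0
```

Emit:
step_arm(translation=[[0,0,0],[0,0,0],[0,0,0],[0,0,0],[0,0,0]], rotation=[[0,0,0.13],[0,0,0.13],[0,0,0.13],[0,0,0.118],[0,0,0]], fingers=[8,8,8,8,8])

```text
time: 12.75
ee_pos: [0.5299, -0.0023, 0.147]
tool_rot: [0.0, 0.907, 0.422, 0.0]
wrist_force: [0.2, 0.5, -0.1]
grip_width: 0.872
finger_force: 0.0
```

```bash
python3 - <<'E'
from h import *
m=viewer.camera_model('wrist')
f=np.load('w3.npz');p,T=f['p'],f['T'];h=cv2.cvtColor(p,cv2.COLOR_BGR2HSV); w=((h[...,1]>120)&(h[...,0]<20)&(h[...,2]>70))
w[:90]=0;w[292:]=0;w[:,:240]=0;w[:,415:]=0
psi=np.radians(-169.25);x=np.array([np.cos(psi),np.sin(psi)]);y=np.array([-x[1],x[0]])
L=np.array([(240+np.nonzero(w[r,240:262])[0][0]-.5,r) for r in range(115,225)],float)
R=np.array([(390+np.nonzero(w[r,390:])[0][-1]+.5,r) for r in range(115,225)],float)
U=np.array([(c,np.nonzero(w[:,c])[0][0]-.5) for c in range(255,403)],float)
for n,E,z in(('L',L,.012),('R',R,.012),('U',U,.007)):
    Q=fcast(m,T,E,z)[:,:2]; vx,vy,_,_=cv2.fitLine(Q.astype(np.float32),cv2.DIST_HUBER,0,1e-4,1e-4).ravel()
    print(n,np.degrees(np.arctan2(vy,vx)).round(2),np.median(Q@x).round(4),np.median(Q@y).round(4))
Q=np.array([.38876,-.29524]);print('wide prev',Q@x,Q@y)
M=viewer.camera_model('wrist'); p,d=viewer.snapshot('wrist'); cv2.imwrite('pics/w4.png',p); T=M['T']
h=cv2.cvtColor(p,cv2.COLOR_BGR2HSV);b=(h[...,2]>140)&(h[...,1]<60);b[295:]=0;b[:,:200]=0;b[:,360:]=0
b=blob(b,(278,200));r,c=np.nonzero(b)
for z in(.012,.018,.021):print(z,rect(fcast(M,T,np.c_[c,r].astype(float),z)[:,:2]),r.min(),r.max(),c.min(),c.max())
go(.5307,-.003,.0175,50)
E
```

```text
L 11.01 -0.3233 0.4896
R 10.69 -0.3207 0.322
U -79.38 -0.2497 0.4071
wide prev -0.32686806022855036 0.36257173966323514
0.012 (array([528.3,  -4.6]), 131.2, 59.7, 50.36) 135 269 246 310
0.018 (array([529.2,  -3.5]), 128.5, 58.5, 50.36) 135 269 246 310
0.021 (array([529.7,  -2.9]), 127.2, 57.9, 50.36) 135 269 246 310
t 12.8 now [ 0.5299 -0.0023  0.147 ] psi 50.15 tilt 0.02 shift cm [-1.000e-02  1.000e-01  1.295e+01] turn z rad 0.003
```

View pics/w4.png

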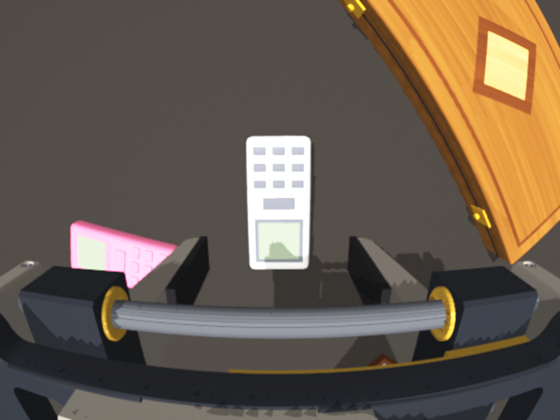

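The AC remote is at cols 246–310, rows 135–269, with its display at (279,241), towards the tool's -x side, as planned. The pink look-alike, whose nearest corner is (175,245), is well clear of the fingers.

Emit:
step_arm(translation=[[-0.14,0,2.5],[0,0,3],[0,0,3],[0,0,2.5],[0,0,1]], rotation=[[0,0,-0.003],[0,0,0],[0,0,0],[0,0,0],[0,0,0]], fingers=[7.4,7.2,7.2,7.2,7.2])

```text
time: 13.3
ee_pos: [0.5276, -0.0034, 0.0247]
tool_rot: [-0.001, 0.905, 0.425, -0.001]
wrist_force: [-0.7, -0.1, 0.2]
grip_width: 0.784
finger_force: 0.0
```

Emit:
step_arm(translation=[[0,0,0.5],[0,0,0],[0,0,0],[0,0,0],[0,0,0]], rotation=[[0,0,0],[0,0,0],[0,0,0],[0,0,0],[0,0,0]], fingers=[7.2,7.2,7.2,7.2,7.2])

```text
time: 13.8
ee_pos: [0.5297, -0.0034, 0.0224]
tool_rot: [0.0, 0.906, 0.424, 0.001]
wrist_force: [0.4, -0.6, -0.0]
grip_width: 0.784
finger_force: 0.0
```

```bash
python3 - <<'E'
from h import *
go(.5292,-.0035,.0175,50.36)
E
```

```text
t 13.8 now [ 0.5297 -0.0034  0.0224] psi 50.19 tilt 0.09 shift cm [-0.04 -0.03  0.49] turn z rad -0.003
```

Emit:
step_arm(translation=[[0,0,0.45],[0,0,0],[0,0,0],[0,0,0],[0,0,0]], rotation=[[0,0,0],[0,0,0],[0,0,0],[0,0,0],[0,0,0]], fingers=[6.8,6.4,6.0,5.6,5])

```text
time: 14.3
ee_pos: [0.529, -0.0034, 0.017]
tool_rot: [-0.0, 0.906, 0.424, -0.0]
wrist_force: [-0.3, -0.7, -0.9]
grip_width: 0.627
finger_force: 30.0
```

Emit:
step_arm(translation=[[0,0,0],[0,0,0],[0,0,0],[0,0,0],[0,0,0]], rotation=[[0,0,0],[0,0,0],[0,0,0],[0,0,0],[0,0,0]], fingers=[4.5,4.5,4.5,4.5,4.5])

```text
time: 14.8
ee_pos: [0.529, -0.0034, 0.0171]
tool_rot: [-0.0, 0.906, 0.424, -0.0]
wrist_force: [-0.3, -0.4, -1.0]
grip_width: 0.629
finger_force: 30.0
```

```bash
python3 - <<'E'
from h import *
go(.3886,-.2952,.0216,10.75)
E
```

```text
t 14.8 now [ 0.529  -0.0034  0.0171] psi 50.18 tilt 0.01 shift cm [-31.4    7.9   -0.45] turn z rad 0.688
```

Emit:
step_arm(translation=[[0,0,-1.5],[0,0,-2],[0,0,-2.5],[0,0,-2.5],[0,0,-2.5]], rotation=[[0,0,0],[0,0,0],[0,0,0],[0,0,0],[0,0,0]], fingers=[4.5,4.5,4.5,4.5,4.5])

```text
time: 15.3
ee_pos: [0.5288, -0.0034, 0.128]
tool_rot: [-0.0, 0.906, 0.424, -0.0]
wrist_force: [-0.2, -0.1, -1.3]
grip_width: 0.627
finger_force: 30.0
```

Emit:
step_arm(translation=[[-3.14,0.79,0],[-3.14,0.79,0],[-3.14,0.79,0],[-3.14,0.79,0],[-3.14,0.79,0]], rotation=[[0,0,0],[0,0,0],[0,0,0],[0,0,0],[0,0,0]], fingers=[4.5,4.5,4.5,4.5,4.5])

```text
time: 15.8
ee_pos: [0.4581, -0.1503, 0.1272]
tool_rot: [0.0, 0.906, 0.424, 0.0]
wrist_force: [0.2, -0.2, -1.6]
grip_width: 0.628
finger_force: 30.0
```

Emit:
step_arm(translation=[[-3.14,0.79,0],[-3.14,0.79,0],[-3.14,0.79,0],[-3.14,0.79,0],[-3.14,0.79,0]], rotation=[[0,0,0],[0,0,0],[0,0,0],[0,0,0],[0,0,0]], fingers=[4.5,4.5,4.5,4.5,4.5])

```text
time: 16.3
ee_pos: [0.3878, -0.2962, 0.1272]
tool_rot: [0.0, 0.906, 0.424, 0.0]
wrist_force: [0.4, -0.9, -1.0]
grip_width: 0.627
finger_force: 30.0
```

Emit:
step_arm(translation=[[0,0,0],[0,0,0],[0,0,0],[0,0,0],[0,0,0]], rotation=[[0,0,0.12],[0,0,0.12],[0,0,0.12],[0,0,0.12],[0,0,0.12]], fingers=[4.5,4.5,4.5,4.5,4.5])

```text
time: 16.8
ee_pos: [0.3885, -0.2951, 0.1271]
tool_rot: [-0.0, 0.991, 0.135, -0.0]
wrist_force: [0.5, 0.3, -1.0]
grip_width: 0.627
finger_force: 30.0
```

Emit:
step_arm(translation=[[0,0,0],[0,0,0],[0,0,0],[0,0,0],[0,0,0]], rotation=[[0,0,0.088],[0,0,0],[0,0,0],[0,0,0],[0,0,0]], fingers=[4.5,4.5,4.5,4.5,4.5])

```text
time: 17.3
ee_pos: [0.3886, -0.2951, 0.1271]
tool_rot: [-0.0, 0.996, 0.094, -0.0]
wrist_force: [0.4, -0.8, -1.1]
grip_width: 0.621
finger_force: 30.0
```

```bash
python3 - <<'E'
from h import *
go(.3886,-.2952,.0211,10.75)
M=viewer.camera_model('wrist'); p,d=viewer.snapshot('wrist'); cv2.imwrite('pics/w5.png',p)
E
```

```text
t 17.3 now [ 0.3886 -0.2951  0.1271] psi 10.83 tilt 0.0 shift cm [-0.00e+00  1.00e-02  1.06e+01] turn z rad 0.001
```

View pics/w5.png

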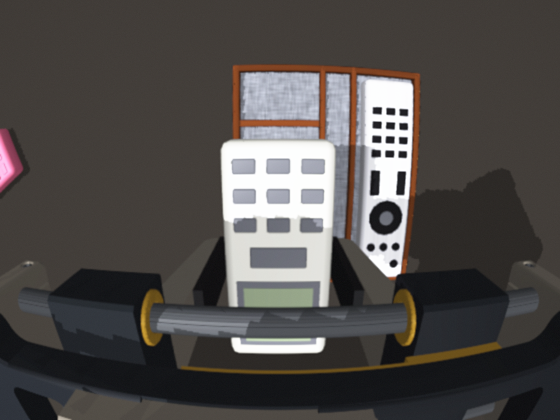

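The AC remote is held over the wide slot at (278,245). Its keys face the well at the top and its display faces the open end at the bottom. The TV remote is undisturbed in its slot.

Emit:
step_arm(translation=[[0,0,1.5],[0,0,2.5],[0,0,2.5],[0,0,2],[0,0,1]], rotation=[[0,0,0],[0,0,0],[0,0,0],[0,0,0],[0,0,0]], fingers=[4.5,4.5,4.5,4.5,4.5])

```text
time: 17.85
ee_pos: [0.3879, -0.2946, 0.0306]
tool_rot: [-0.001, 0.996, 0.094, -0.001]
wrist_force: [0.7, 0.2, -1.5]
grip_width: 0.629
finger_force: 30.0
```

Emit:
step_arm(translation=[[0,0,0.5],[0,0,0.3],[0,0,0.1],[0,0,0],[0,0,0]], rotation=[[0,0,0],[0,0,0],[0,0,0],[0,0,0],[0,0,0]], fingers=[4.5,4.5,4.5,4.5,4.5])

```text
time: 18.35
ee_pos: [0.389, -0.2954, 0.0237]
tool_rot: [0.0, 0.996, 0.094, 0.0]
wrist_force: [1.3, -0.5, -0.4]
grip_width: 0.627
finger_force: 30.0
```

Emit:
step_arm(translation=[[0,0,0],[0,0,0],[0,0,0],[0,0,0],[0,0,0]], rotation=[[0,0,0],[0,0,0],[0,0,0],[0,0,0],[0,0,0]], fingers=[4.5,4.5,4.5,4.5,4.5])

```text
time: 18.85
ee_pos: [0.3886, -0.2952, 0.0231]
tool_rot: [0.0, 0.996, 0.094, -0.0]
wrist_force: [-0.1, 0.7, -1.3]
grip_width: 0.632
finger_force: 30.0
```

```bash
python3 - <<'E'
from h import *
go(.3886,-.2952,.0211,10.75)
E
```

```text
t 18.85 now [ 0.3886 -0.2952  0.0231] psi 10.76 tilt 0.0 shift cm [-0.   0.   0.2] turn z rad 0.0
```

Emit:
step_arm(translation=[[0,0,0.1],[0,0,0.1],[0,0,0],[0,0,0],[0,0,0]], rotation=[[0,0,0],[0,0,0],[0,0,0],[0,0,0],[0,0,0]], fingers=[4.5,4.5,4.5,4.5,4.5])

```text
time: 19.35
ee_pos: [0.3886, -0.2951, 0.021]
tool_rot: [-0.0, 0.996, 0.094, -0.0]
wrist_force: [0.2, -0.8, -1.0]
grip_width: 0.629
finger_force: 30.0
```

Emit:
step_arm(translation=[[0,0,0],[0,0,0],[0,0,0],[0,0,0],[0,0,0]], rotation=[[0,0,0],[0,0,0],[0,0,0],[0,0,0],[0,0,0]], fingers=[5.9,6.2,6.5,6.8,7])

```text
time: 19.85
ee_pos: [0.3887, -0.2952, 0.0211]
tool_rot: [0.0, 0.996, 0.094, 0.0]
wrist_force: [-0.1, 0.2, -1.1]
grip_width: 0.765
finger_force: 0.0
```

Emit:
step_arm(translation=[[0,0,-1],[0,0,-2.5],[0,0,-4],[0,0,-4],[0,0,-4]], rotation=[[0,0,0],[0,0,0],[0,0,0],[0,0,0],[0,0,0]], fingers=[7,7,7,7,7])

```text
time: 20.35
ee_pos: [0.3884, -0.2949, 0.1783]
tool_rot: [0.0, 0.996, 0.094, 0.0]
wrist_force: [0.2, -0.2, -0.1]
grip_width: 0.765
finger_force: 0.0
```

Emit:
step_arm(translation=[[3,0,-2],[3,0,-1],[3,0,0],[0,0,0],[0,0,0]], rotation=[[0,0,0],[0,0,0],[0,0,0],[0,0,0],[0,0,0]], fingers=[7,7,7,7,7])

```text
time: 20.85
ee_pos: [0.4768, -0.2779, 0.2063]
tool_rot: [-0.0, 0.996, 0.094, -0.0]
wrist_force: [-0.0, -0.1, -0.5]
grip_width: 0.764
finger_force: 0.0
```

```bash
python3 - <<'E'
from h import *
p,d=viewer.snapshot('side'); q,d=viewer.snapshot('wrist')
cv2.imwrite('pics/end.png',cv2.resize(np.hstack([p,q]),(800,300)))
go(.3886,-.2952,.0211,10.75)
E
```

```text
t 20.95 now [ 0.4759 -0.2782  0.206 ] psi 10.76 tilt 0.07 shift cm [-8.88  0.06 18.5 ] turn z rad 0.0
```

View pics/end.png

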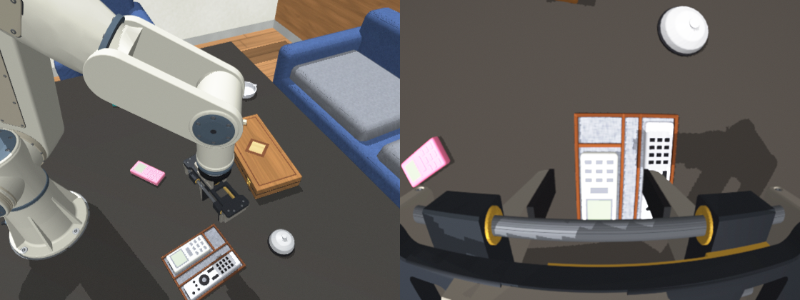

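Both remotes lie in their compartments in the side view, AC display at (180,257) and TV nav pad at (205,279). Both point to the open end, and the bystanders visible in this view have not moved.

```bash
python3 -c "
from station import ticket
print(ticket.hand_in())"
```

```text
the job is handed in; nothing more can be done
None
```

Both remotes were set down flat, buttons up, in their own tray compartments with their pointing ends towards the open end; the job was handed in at about 21 s of the 58 s allowed, and no verdict was returned.

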